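# Slide the standing lamp into its charging dock and start the charge

## Robot

A 6-joint arm with a two-finger parallel gripper is mounted at the origin on the work surface. World frame = base frame: x ahead of the robot, y to its left, z up, the work surface at z = 0. Lengths are in mm, angles in rad, forces in N, time in s.
With the tool pointing down it reaches from about 250 to 725 mm from the base axis. Payload 4 kg.
Tool frame: the origin (TCP) lies on the mounting face of the last link; the fingertips stand 173 mm ahead of it and the grasp point (between the pads) lies 155 mm ahead of it (robot.nose_length is the distance from the TCP to the fingertips, in mm); y points along the fingers, x is the direction in which the jaws open and shut, and the axes are right-handed (so a half turn about y gives the same grasp; the last joint's range is limited). The gripper opens to 85 mm and grips with 20 to 120 N. Pads are 22 mm wide; open, the fingers measure 114 mm over their backs; the gripper's body (76 mm by 85 mm) begins 54 mm behind the grasp point. The pads swing forward as they close: fully open they stand 13 mm farther back than shut.
Start: joints at [1.212, 0.241, 0.005, 1.335, 0, 1.571], TCP at [175.574, 468.16, 404.706] pointing down, gripper open.
Joint ranges: [-2.72, 2.72], [-1.05, 1.87], [-1.09, 1.28], [-1.99, 2.15], [-1.42, 1.44], [-3.14, 3.14]. Speed limits (rad/s): [2.79, 2.79, 3.14, 3.14, 3.14, 3.14].

## Interface

Orientations are given as a rotation vector (axis times angle).
In Python, from cell import robot, optics, workorder gives the robot as it stands.
- The arm moves only by the tool servo_tool, never from a script. Its argument "steps" is a list that holds one entry, the list of rows, each a list of 5 numbers: the shift along the tool's x, y, z in cm, then the turn about the tool's y in degrees, then the finger opening in cm, from 0 to 8.54. A call has 1 to 12 rows; each row shifts and turns the commanded pose from where the row before left it, along the tool's axes as they then stand; what a row does not reach is not made up. A row lasts 1/8 s, in which the tool goes at most 62.5 mm and 10.7 degrees, less where a joint would pass 70% of its speed; a pose out of reach is approached as far as the arm can. A call with a gripper value outside its range is refused whole. The fingers move at their own pace and stop on an object; the grip force is fixed at half the most. Time passes only in rows, so rows that do not move let the fingers close. It gives the time, the measured TCP pose, the force and the opening at its end, in the units of the state.
- robot.state(): the state, without advancing time (a new reading comes with each control period).
- optics.grab_frame(name): name is "scene" or "top" or "wrist"; returns a dict with "color" (420x560x3 uint8, red, green, blue), "range_z" (420x560 float32, mm along the optical axis (not along the pixel's ray), 0 where there is no reading), "fov_y" (degrees; the focal length in pixels is half the picture's height over the tangent of half this angle, whatever the lens; pixels are square), "cx", "cy" (the principal point, pixels), "origin" and "orientation" of the camera in the world. Camera axes: x right, y down, z forward; pixel columns grow to the right and rows downward; lengths in mm; the calibration is good to about 2 mm. A picture is of the moment at which its call begins.
- workorder.job_done(): hands the job in, once; it reports no verdict.
The state is a dict: "clock": time; "joint_pos": joint angles; "qvel": joint speeds; "tau": joint torques, N m; "eef_pos": TCP position; "orientation": TCP orientation; "force": force on the tool from outside, world axes, zero at the start; "ft_torque": the same for the moment, N m; "width": finger opening in mm.
Only numpy, scipy, OpenCV 4.12 (cv2) and the standard library are available. Lean on these libraries where they do the work, as an engineer would, in place of code of your own. Each camera call takes 0.05 s, during which the arm holds its last target. There are 200 camera calls.

## Task

Put the rechargeable lamp on charge: with the fingertips, gently push the tall black lamp low on its body so that it slides upright along the shelf into the yellow-sided bay of the charging dock, fully home against the back of the bay, without gripping it, tipping it or lifting it off the shelf. Then press the green button on top of the dock fully down and let it go. Leave the other things on the shelf where they are.

Things in the scene. Friction and masses are not known exactly. Their poses are not given: they have to be found in the camera images.
- lamp: Loose tubular lamp standing on end: plain upright cylinder, 50 mm in diameter, 220 mm tall (black, orange band, white light tube above, black cap with a wire loop to 235 mm), 250 to 490 g. Origin at the centre of its underside, z up; its turn about z does not matter. Slides on the shelf with 1.2 to 3.5 N; tips over if pushed higher than about 35 mm above the shelf.
- dock: Fixed charging dock. Origin on the shelf where the lamp's axis stands when fully home; x points level into the bay. Bay open on top and towards -x, no floor (lamp stays on the shelf); flat back at x = 25 mm; yellow side walls 24 mm high, inner faces at y = +-31 mm from x = -8 to 25 mm, then 45 degree wings widening to +-45 mm at x = -22 mm. Behind: grey housing, x = 25 to 135 mm.
- charge_top (a point): Centre of the top face of the green round push button (28 mm in diameter, pressed straight down), 105 mm along the dock's x axis from its origin, 68 mm above the shelf, on the dock's grey housing (100 mm wide, 50 mm high).
- charge (a joint): Travel of the green button in m: 0 = up, 0.006 = fully down; it springs back when let go. Takes about 1.5 N to start and 5 N to be fully down.
- fusebox: Bystander: clear round plastic box with a blue twist cap, three glass fuses inside, 43 mm in diameter, 74 mm tall, loose, upright. Origin at the centre of its underside.
- mirror: Bystander: folded stainless steel mirror lying flat, 60 x 85 x 12 mm, loose. Origin at the centre of its underside.
- breaker: Bystander: white circuit breaker with a blue toggle, standing, 54 x 45 mm, 97 mm tall, loose. Origin at the centre of its underside.
- spray: Bystander: spray can with a blue label, 58 mm in diameter, 170 mm tall, loose, upright. Origin at the centre of its underside.
- screwdriver: Bystander: screwdriver with a wooden handle lying flat, 190 mm long, loose. Origin under its middle, x axis along it towards the tip.
- tape: Bystander: roll of red tape lying flat, 68 mm in diameter, 19 mm high, loose. Origin at the centre of its underside.
Not all that is in view belongs to the job. What is shaped like the lamp but turquoise is not meant.

How it is judged:
By the outcome, as a careful person would: the job done as asked, in the order asked, and still so for the second after the job is handed in, with the robot touching nothing.
It also fails if it takes over 64 s, if anything falls off the work surface, if the arm or the gripper's body presses on something with over 40 N, if the wrist force passes 120 N, or if a joint passes its speed limit or range.

## Working session

There is one attempt and no reset: what is moved stays moved. The work goes in short steps, Python scripts to look and compute and a tool call to move; the robot and the scene stay as the last step left them, time stands still between calls to the robot, and variables do not carry over. Pictures are saved under pics/ and viewed, about 8 in all and at most 12, crops included, and the job is handed in when it is done.

Besides the shell and the picture viewer there is one more tool, called after "Request:" as name([rows], argument=value, ...), one row to a line, values as JSON. servo_tool: Moves the arm, as the interface text tells. Its arguments: {"type":"object","properties":{"steps":{"type":"array","items":{"type":"array","items":{"type":"array","items":{"type":"number"}}}}},"required":["steps"]}

```bash
mkdir -p pics
cat > h.py <<'E'
import numpy as np, cv2
from scipy.spatial.transform import Rotation as R
from cell import robot, optics, workorder
def grab(n,f=None):
    d=optics.grab_frame(n)
    if f: cv2.imwrite(f'pics/{f}.png',d['color'][:,:,::-1])
    return d
def cloud(d):
    z=d['range_z'].astype(float);h,w=z.shape
    f=h/2/np.tan(np.radians(d['fov_y'])/2)
    v,u=np.mgrid[:h,:w]
    P=np.stack([(u-d['cx'])/f*z,(v-d['cy'])/f*z,z],-1)
    o=np.array(d['orientation'],float)
    M=R.from_rotvec(o).as_matrix() if o.size==3 else o.reshape(3,3)
    P=P@M.T+np.array(d['origin']); P[z<=0]=np.nan
    return P
E
python3 - <<'E'
from h import *
for n in('scene','top'):
    d=grab(n,n+'0'); P=cloud(d); np.save(n+'.npy',P)
    print(n,d['origin'],d['orientation'],d['fov_y'],d['cx'],d['cy'])
s=robot.state();print(s)
a=cv2.imread('pics/scene0.png')
E
```

```text
scene [1156.77100475  291.48392301 1097.19062164] [-1.49124086 -2.31327012  0.69304622] 44.540639072318825 275.4913541120428 221.84723941307436
top [ 385.844214    -11.89399364 1016.69293124] [-2.10483385  2.13962719 -0.20891358] 53.06049101936183 273.5876664046249 215.70840551859877
{'clock': 0.1, 'joint_pos': array([1.21199266e+00, 2.41340543e-01, 3.86520973e-03, 1.33519635e+00,
       3.30100924e-06, 1.57078302e+00]), 'qvel': array([ 0.00067205, -0.0036391 ,  0.00169355,  0.00104517,  0.00098735,
        0.0005967 ]), 'tau': array([-3.49208804e-04, -3.73137760e+01,  2.53010666e+01,  1.08141691e-02,
        7.09063571e-06, -5.82453637e-06]), 'eef_pos': array([175.49388106, 467.93793549, 403.90260902]), 'orientation': array([-1.35893629, -0.93983872,  0.94238869]), 'force': array([0.20302662, 0.65329848, 0.20818522]), 'ft_torque': array([ 0.01836991, -0.05690887, -0.00951644]), 'width': 84.89440506433714}
```

View images.

View pics/top0.png

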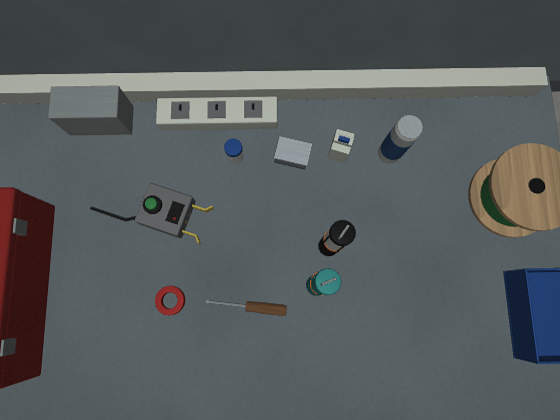

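View pics/scene0.png

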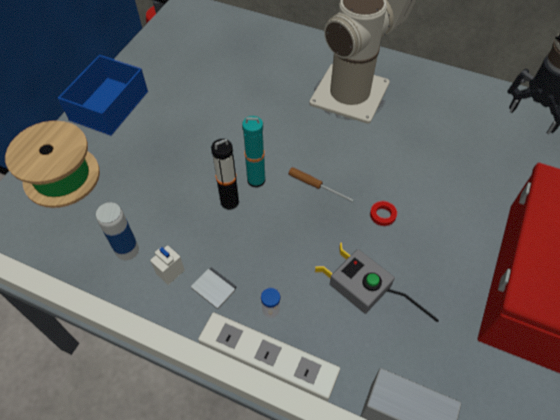

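Run:
```python
from h import *
s=robot.state();M=R.from_rotvec(s['orientation']).as_matrix();print(M.round(3))
```

```text
[[ 0.351 -0.001 -0.936]
 [ 0.936 -0.002  0.351]
 [-0.002 -1.     0.   ]]
```

```bash
cat > m.py <<'E'
from h import *
from scipy.optimize import least_squares
P=[];C=[]
for n in('scene','top'):
    P.append(np.load(n+'.npy').reshape(-1,3));C.append(cv2.imread(f'pics/{n}0.png').reshape(-1,3)[:,::-1].astype(int))
T=np.load('top.npy')
print('table z',[np.round(T[v,u],1) for v,u in((330,360),(200,260),(240,200))])
print('px lamp cap',T[232,345].round(1),'turq',T[280,328].round(1),'btn',T[204,152].round(1),'spray',T[127,408].round(1))
for k,(p,c) in enumerate(zip(P,C)):
    c0=T[232,345,:2]
    for nm,c0 in(('lamp',T[232,345,:2]),('turq',T[280,328,:2])):
        q=p[(np.hypot(*(p[:,:2]-c0).T)<50)&(p[:,2]>15)&(p[:,2]<212)]
        # exclude the other
        f=lambda x:np.hypot(q[:,0]-x[0],q[:,1]-x[1])-25
        r=least_squares(f,c0,loss='soft_l1',f_scale=2);print(k,nm,len(q),r.x.round(1),np.median(abs(r.fun)).round(2))
    b=T[204,152,:2]
    n=np.hypot(*(p[:,:2]-b).T)<180
    g=n&(c[:,1]>c[:,0]*1.6)&(c[:,1]>c[:,2]*1.3)&(c[:,1]>60)&(p[:,2]>55)
    print(' green',g.sum(),p[g].mean(0).round(1))
    h=n&(abs(p[:,2]-50)<4)
    (cx,cy),wh,a=cv2.minAreaRect(p[h][:,:2].astype(np.float32));print(' housing',cx,cy,wh,a,np.median(p[h][:,2]))
    y=n&(c[:,0]>1.8*c[:,2])&(c[:,1]>1.4*c[:,2])&(c[:,0]>90)
    np.set_printoptions(suppress=True)
    print(' yellow',y.sum(),p[y].mean(0).round(1),p[y][:,:3].min(0).round(0),p[y].max(0).round(0))
    np.save(f'y{k}.npy',p[y])
E
python3 m.py
```

```text
table z [array([ 307.9, -215.5,   -0.7]), array([623.5,  15.3,   1.6]), array([526.2, 162.3,   0.6])]
px lamp cap [ 506.6 -152.5  221.4] turq [ 415.8 -114.2  236.8] btn [600.9 260.9  74.9] spray [ 739.7 -307.8  169.2]
0 lamp 996 [ 502.8 -148.2] 0.9
0 turq 973 [ 410.  -115.9] 1.09
 green 135 [602.3 267.2  73.6]
 housing 592.7155151367188 243.40139770507812 (109.54924774169922, 102.39483642578125) 70.23160552978516 52.08932125195088
 yellow 172 [572.1 163.1  19.4] [515. 133.   4.] [606. 196.  31.]
1 lamp 340 [ 508.2 -148.9] 0.57
1 turq 170 [ 415.1 -116.6] 0.58
 green 110 [603.2 265.5  72.4]
 housing 596.0983276367188 242.09278869628906 (110.7265853881836, 99.884033203125) 70.21087646484375 50.99846093977936
 yellow 110 [574.5 167.4  21.6] [518. 131.   2.] [611. 201.  29.]
```

Request:
servo_tool([
  [[0,-3,0,0,8.5],[0,-3,0,0,8.5],[-3,0,-3,0,8.5],[-3,0,-3,0,8.5],[-3,0,-3,0,8.5],[-3,0,-3,0,8.5],[-3,0,-3,0,8.5],[-3,0,-3,0,8.5],[-3,0,-3,0,8.5],[-3,0,-3,0,8.5],[-3,0,-3,0,8.5],[0,0,0,0,8.5]],
])

```text
clock: 1.6
eef_pos: [334.1, 118.6, 464.4]
orientation: [-1.36, -0.936, 0.937]
force: [-0.2, 0.7, -0.2]
width: 84.9
```

```bash
cat > g.py <<'E'
from h import *
s=robot.state();M=R.from_rotvec(s['orientation']).as_matrix()
print(robot.nose_length,s['clock'],s['joint_pos'].round(3),s['eef_pos'].round(1),M.round(3).tolist(),s['force'].round(2))
A=[]
for n in('scene','top'):
    P=cloud(grab(n)).reshape(-1,3); q=(P-s['eef_pos'])@M
    q=q[(abs(q[:,0])<110)&(abs(q[:,2])<80)&(q[:,1]>20)&(q[:,1]<190)]; A.append(q)
    print(n)
    for y in range(20,190,10):
        k=q[(q[:,1]>=y)&(q[:,1]<y+10)]
        if len(k)>3: print(y,len(k),'x',np.percentile(k[:,0],[1,99]).round(),'z',np.percentile(k[:,2],[1,99]).round())
grab('wrist','wrist1')
E
python3 g.py
```

```text
173.4 1.6 [ 0.341 -0.071 -0.186  1.457 -0.     0.706] [334.1 118.6 464.4] [[0.356, -0.001, -0.934], [0.934, -0.0, 0.356], [-0.001, -1.0, 0.0]] [-0.18  0.72 -0.2 ]
scene
20 157 x [-25.  38.] z [-36.  13.]
30 144 x [-28.  37.] z [-36.  11.]
40 42 x [-11.  38.] z [-33.  16.]
50 279 x [-67.  68.] z [-12.  15.]
60 259 x [-67.  69.] z [-19.  12.]
70 196 x [-71.  70.] z [-18.  13.]
80 203 x [-71.  71.] z [-17.  16.]
90 209 x [-72.  72.] z [-15.  16.]
100 199 x [-73.  73.] z [-12.  15.]
110 56 x [-67.  63.] z [-12.  12.]
120 64 x [-55.  56.] z [-9. 12.]
130 70 x [-57.  56.] z [-9. 12.]
140 65 x [-56.  56.] z [-10.  12.]
150 21 x [-49.  49.] z [-9. 10.]
top
20 59 x [-37.   5.] z [-37.  10.]
30 65 x [-37.  14.] z [-37.  11.]
40 18 x [-37.  -9.] z [-33.   9.]
50 283 x [-67. -35.] z [-12.  12.]
60 73 x [-68. -33.] z [-12.  12.]
70 46 x [-70. -27.] z [-16.  11.]
80 58 x [-71. -26.] z [-17.  17.]
90 105 x [-72. -27.] z [-17.  17.]
100 74 x [-73. -41.] z [-14.  12.]
110 21 x [-55. -42.] z [-13.  -2.]
120 5 x [-55. -42.] z [-11.   2.]
140 6 x [-55. -43.] z [-11.  -5.]
```

View pics/wrist1.png

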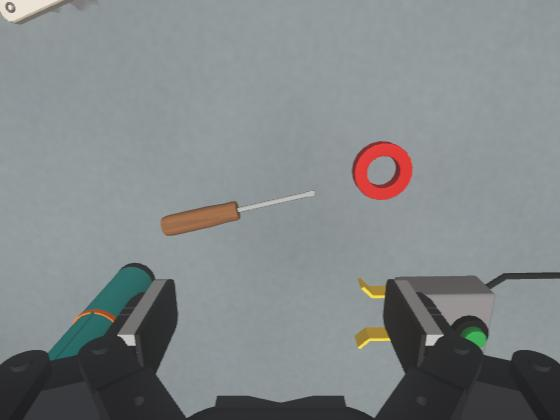

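Run:
```python
from h import *
for n in('scene','top'):
    p=np.load(n+'.npy').reshape(-1,3)
    for y0 in range(300,800,50):
        q=p[(p[:,1]>y0)&(p[:,1]<y0+50)&(p[:,0]>100)&(p[:,0]<500)]
        if len(q): print(n,y0,len(q),np.percentile(q[:,2],[50,99]).round(), q[q[:,2]>60][:,0].min() if (q[:,2]>60).any() else None)
```

```text
scene 300 2463 [4. 9.] None
scene 350 2559 [  4. 303.] 153.94964647512995
scene 400 3824 [  6. 461.] 136.08078936729794
scene 450 3395 [  5. 417.] 172.9110254833755
scene 500 4806 [126. 297.] 170.9711063871772
scene 550 1849 [184. 188.] 219.06871568977965
scene 600 15 [183. 184.] 472.03925395707154
top 300 3595 [1. 5.] None
top 350 3574 [1. 5.] None
top 400 3571 [1. 5.] None
top 450 3569 [1. 5.] None
top 500 8225 [ 72. 181.] 221.03722414933335
top 550 812 [1. 5.] None
top 600 125 [1. 4.] None
```

Request:
servo_tool([
  [[4.5,0,2.5,0,8.5],[4.5,0,2.5,0,8.5],[4.5,0,2.5,0,8.5],[4.5,0,2.5,0,8.5],[4.5,0,2.5,0,8.5],[4.5,0,2.5,0,8.5],[4.5,0,2.5,0,8.5],[4.5,0,2.5,0,8.5],[4.5,0,2.5,0,8.5],[4.5,0,2.5,0,8.5],[4.5,0,2.5,0,8.5]],
])

```text
clock: 3.12
eef_pos: [246.8, 682.9, 464.5]
orientation: [-1.356, -0.944, 0.943]
force: [0.8, 1.6, 0.5]
width: 85.2
```

Request:
servo_tool([
  [[4,0,0,0,8.5],[4,0,0,0,8.5],[4,0,0,0,8.5],[4,0,0,0,8.5]],
])

```text
clock: 3.62
eef_pos: [271.4, 745.4, 422.2]
orientation: [-1.305, -0.993, 0.879]
force: [-0.4, 1.2, -0.4]
width: 84.7
```

```bash
cat > s.py <<'E'
from h import *
s=robot.state();M=R.from_rotvec(s['orientation']).as_matrix()
y=M[:,1]
print(s['clock'],s['joint_pos'].round(3),s['eef_pos'].round(1),'M',M.round(3).tolist(),'F',s['force'].round(2),s['width'])
print('tilt',np.degrees(np.arccos(-y[2])).round(2),'az',np.degrees(np.arctan2(y[1],y[0])).round(1),'xaz',np.degrees(np.arctan2(M[1,0],M[0,0])).round(1))
print('tip shut',(s['eef_pos']+173.4*y).round(1))
E
python3 s.py
```

```text
3.625 [1.222 0.959 1.274 1.8   0.    1.577] [271.4 745.4 422.2] M [[0.347, 0.029, -0.938], [0.934, 0.08, 0.348], [0.085, -0.996, 0.001]] F [-0.42  1.18 -0.36] 84.66653422477665
tilt 4.9 az 70.2 xaz 69.6
tip shut [276.4 759.4 249.4]
```

Request:
servo_tool([
  [[4,-4,0,0,8.5],[4,-4,0,0,8.5],[4,-4,0,0,8.5],[4,-4,0,0,8.5],[4,-4,0,0,8.5],[4,-4,0,0,8.5]],
])

```text
clock: 4.38
eef_pos: [263.2, 710.2, 569.1]
orientation: [-1.161, -1.119, 0.695]
force: [0.2, -0.5, -0.5]
width: 84.9
```

```bash
python3 s.py
```

```text
4.375 [1.216 0.774 1.275 1.75  0.    1.575] [263.2 710.2 569.1] M [[0.334, 0.11, -0.936], [0.888, 0.297, 0.351], [0.316, -0.949, 0.002]] F [ 0.23 -0.5  -0.46] 84.86513740962823
tilt 18.45 az 69.7 xaz 69.4
tip shut [282.2 761.7 404.6]
```

Request:
servo_tool([
  [[4,-4,0,0,8.5],[4,-4,0,0,8.5],[4,-4,0,0,8.5],[4,-4,0,0,8.5],[4,-4,0,0,8.5]],
])

```text
clock: 5.0
eef_pos: [244.8, 658.9, 687.3]
orientation: [-1.039, -1.211, 0.549]
force: [0.3, -0.1, 0.1]
width: 85.2
```

```bash
python3 s.py
```

```text
5.0 [1.215e+00 6.160e-01 1.274e+00 1.718e+00 1.000e-03 1.574e+00] [244.8 658.9 687.3] M [[0.307, 0.17, -0.937], [0.817, 0.459, 0.351], [0.489, -0.872, 0.002]] F [ 0.35 -0.12  0.05] 85.16409542028995
tilt 29.28 az 69.7 xaz 69.4
tip shut [274.2 738.4 536. ]
```

Request:
servo_tool([
  [[-3.9,-0.9,-2.4,0,2.6],[-3.9,-0.9,-2.4,0,2.6],[-3.9,-0.9,-2.4,0,2.6],[-3.9,-0.9,-2.4,0,2.6],[-3.9,-0.9,-2.4,0,2.6],[-3.9,-0.9,-2.4,0,2.6],[-3.9,-0.9,-2.4,0,2.6],[-3.9,-0.9,-2.4,0,2.6],[-3.9,-0.9,-2.4,0,2.6],[-3.9,-0.9,-2.4,0,2.6],[-3.9,-0.9,-2.4,0,2.6]],
])

```text
clock: 6.38
eef_pos: [342.0, 180.0, 567.1]
orientation: [-1.041, -1.212, 0.55]
force: [0.6, -0.1, -0.9]
width: 26.3
```

```bash
python3 s.py
```

```text
6.375 [ 0.36  -0.167 -0.062  1.322  0.376  0.786] [342.  180.  567.1] M [[0.306, 0.171, -0.937], [0.817, 0.457, 0.35], [0.488, -0.873, -0.0]] F [ 0.63 -0.06 -0.94] 26.28272782245218
tilt 29.22 az 69.5 xaz 69.5
tip shut [371.7 259.3 415.8]
```

Request:
servo_tool([
  [[-4,-0.9,-2.4,0,2.6],[-4,-0.9,-2.4,0,2.6],[-4,-0.9,-2.4,0,2.6],[-4,-0.9,-2.4,0,2.6],[-4,-0.9,-2.4,0,2.6],[-4,-0.9,-2.4,0,2.6],[-4,-0.9,-2.4,0,2.6],[-4,-0.9,-2.4,0,2.6],[-4,-0.9,-2.4,0,2.6],[-4,-0.9,-2.4,0,2.6],[-4,-0.9,-2.4,0,2.6]],
])

```text
clock: 7.75
eef_pos: [438.0, -317.4, 438.8]
orientation: [-1.042, -1.211, 0.552]
force: [-0.6, -0.4, 0.3]
width: 25.6
```

Request:
servo_tool([
  [[0,0,0,-10,2.6],[0,0,0,-10,2.6],[0,0,0,-10,2.6],[0,0,0,-10,2.6],[0,0,0,-10,2.6],[0,0,0,-10,2.6],[0,0,0,-10,2.6],[0,0,0,-10,2.6],[0,0,0,-10,2.6],[0,0,0,0,2.6]],
])

```text
clock: 9.0
eef_pos: [437.9, -315.9, 439.0]
orientation: [-0.457, -2.52, 1.481]
force: [0.9, 0.3, -0.7]
width: 26.6
```

```bash
python3 s.py && python3 g.py
```

```text
9.0 [-0.734  0.398  0.267  1.642  0.469 -1.993] [ 437.9 -315.9  439. ] M [[-0.936, 0.17, -0.309], [0.352, 0.455, -0.818], [0.002, -0.874, -0.486]] F [ 0.88  0.27 -0.7 ] 26.55455082177994
tilt 29.08 az 69.6 xaz 159.4
tip shut [ 467.3 -236.9  287.5]
173.4 9.0 [-0.734  0.398  0.267  1.642  0.469 -1.993] [ 437.9 -315.9  439. ] [[-0.936, 0.17, -0.309], [0.352, 0.455, -0.818], [0.002, -0.874, -0.486]] [ 0.88  0.27 -0.7 ]
scene
20 189 x [-36.  30.] z [-41.   7.]
30 187 x [-36.  30.] z [-41.   5.]
40 113 x [-37.  38.] z [-39.   2.]
50 193 x [-39.  41.] z [-16.   4.]
60 241 x [-57.  62.] z [-24.   3.]
70 287 x [-63.  65.] z [-23.  10.]
80 228 x [-60.  63.] z [-21.   7.]
90 206 x [-56.  58.] z [-21.  14.]
100 182 x [-51.  54.] z [-20.  14.]
110 187 x [-46.  51.] z [-17.  10.]
120 108 x [-41.  46.] z [-16.  10.]
130 79 x [-25.  27.] z [-15.   9.]
140 83 x [-25.  29.] z [-16.   8.]
150 81 x [-25.  29.] z [-15.   8.]
160 54 x [-23.  23.] z [-14.   7.]
top
20 307 x [-31.  37.] z [-39.   2.]
30 296 x [-30.  37.] z [-39.  -0.]
40 93 x [-25.  37.] z [-38.   5.]
50 113 x [-40.  40.] z [-13.   6.]
60 384 x [-51.  51.] z [-21.   4.]
70 532 x [-64.  65.] z [-21.  10.]
80 323 x [-63.  61.] z [-19.  -3.]
90 272 x [-58.  57.] z [-19.   9.]
100 228 x [-52.  53.] z [-19.  11.]
110 297 x [-47.  47.] z [-15.   9.]
120 175 x [-44.  44.] z [-15.  10.]
130 83 x [-32.  30.] z [-13.   7.]
140 94 x [-26.  26.] z [-13.   9.]
150 94 x [-27.  26.] z [-13.   9.]
160 64 x [-26.  25.] z [-13.   7.]
170 6 x [-16.  12.] z [-10.   7.]
```

Request:
servo_tool([
  [[-0.1,3.0,1.7,0,2.6],[-0.1,3.0,1.7,0,2.6],[-0.1,3.0,1.7,0,2.6],[-0.1,3.0,1.7,0,2.6],[-0.1,3.0,1.7,0,2.6],[0,3.0,1.7,0,2.6],[0,2.0,1.1,0,2.6],[0,2.0,1.1,0,2.6],[0,1.0,0.6,0,2.6],[0,1.0,0.6,0,2.6],[0,0,0,0,2.6]],
])

```text
clock: 10.52
eef_pos: [441.3, -319.3, 162.1]
orientation: [-0.455, -2.521, 1.479]
force: [-1.3, 1.1, 0.9]
width: 26.3
```

```bash
cat > r.py <<'E'
from h import *
import sys
from scipy.optimize import least_squares
s=robot.state();M=R.from_rotvec(s['orientation']).as_matrix()
tip=s['eef_pos']+170*M[:,1]-11*M[:,2]
print('tip',(s['eef_pos']+170*M[:,1]).round(1),'front',tip.round(1),'w',s['width'],'F',s['force'].round(1))
a=np.radians(70.2);u=np.array([np.cos(a),np.sin(a)]);n=np.array([-u[1],u[0]])
ax=[]
for k,(nm,D) in enumerate((('scene',(565.6,168.1)),('top',(569,166.8)))):
    d=grab(nm,sys.argv[1]+nm if len(sys.argv)>1 else None);p=cloud(d).reshape(-1,3)
    c0=np.array(eval(sys.argv[2]))
    def ctr(lo,hi,c0):
        q=p[(np.hypot(*(p[:,:2]-c0).T)<45)&(p[:,2]>lo)&(p[:,2]<hi)]
        t=(q-s['eef_pos'])@M; q=q[~((abs(t[:,0])<80)&(t[:,2]>-45)&(t[:,2]<60)&(t[:,1]<185))|(t[:,2]<-45)]
        f=lambda x:np.hypot(q[:,0]-x[0],q[:,1]-x[1])-25
        return least_squares(f,c0,loss='soft_l1',f_scale=2).x,len(q)
    c,N=ctr(20,212,c0);cu,N2=ctr(150,212,c);cl,N3=ctr(20,90,c)
    cc=c-D
    print(nm,N,'lamp',c.round(1),'dock x,y',(cc@u).round(1),(cc@n).round(1),'up-low',(cu-cl).round(1),N2,N3,'rel tip fwd/x',((c-tip[:2])@u).round(1),((c-tip[:2])@M[:2,0]).round(1))
E
python3 s.py; python3 r.py pre "(506,-149)"
```

```text
10.525 [-0.735  0.64  -0.112  1.024  0.469 -1.995] [ 441.3 -319.3  162.1] M [[-0.936, 0.168, -0.308], [0.351, 0.457, -0.817], [0.003, -0.873, -0.487]] F [-1.33  1.1   0.94] 26.282444885319638
tilt 29.15 az 69.8 xaz 159.4
tip shut [ 470.5 -240.1   10.7]
tip [ 469.9 -241.6   13.6] front [ 473.3 -232.6   19. ] w 26.282444885319638 F [-1.3  1.1  0.9]
scene 971 lamp [ 502.7 -148.2] dock x,y -318.9 -47.9 up-low [-0.5 -0.6] 344 313 rel tip fwd/x 89.4 2.1
top 328 lamp [ 508.2 -148.9] dock x,y -317.6 -49.8 up-low [ 0.5 -0.7] 115 98 rel tip fwd/x 90.6 -3.3
```

Request:
servo_tool([
  [[0,0.73,-1.31,0,2.6],[0,0.73,-1.31,0,2.6],[0,0.73,-1.31,0,2.6],[0,0.49,-0.87,0,2.6],[0,0.24,-0.44,0,2.6],[0,0.15,-0.26,0,2.6],[0,0.15,-0.26,0,2.6],[0,0.15,-0.26,0,2.6],[0.1,0.24,-0.43,0,2.6],[0.1,0.24,-0.43,0,2.6],[0.1,0.24,-0.43,0,2.6],[0.1,0.24,-0.43,0,2.6]],
])

```text
clock: 12.12
eef_pos: [468.8, -234.6, 162.4]
orientation: [-0.455, -2.521, 1.481]
force: [-0.4, -1.3, -0.4]
width: 25.9
```

```bash
python3 r.py c1 "(508,-140)"
```

```text
tip [ 497.5 -157.    13.9] front [ 500.8 -148.    19.2] w 25.87434888453007 F [-0.4 -1.3 -0.4]
scene 948 lamp [ 503.9 -129. ] dock x,y -300.5 -42.6 up-low [-0.6 -0.4] 351 276 rel tip fwd/x 18.9 3.8
top 272 lamp [ 509.5 -128.4] dock x,y -297.9 -44.0 up-low [ 0.5 -0. ] 102 61 rel tip fwd/x 21.4 -1.3
```

View pics/c1scene.png

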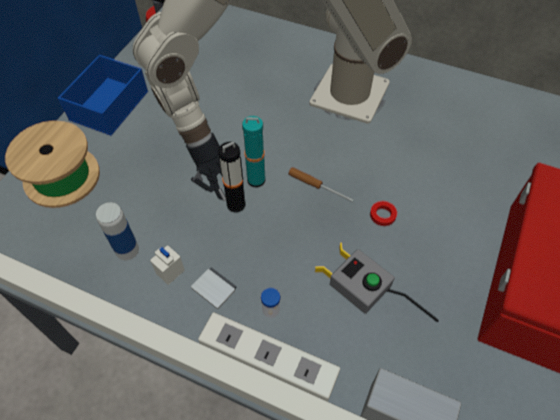

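Request:
servo_tool([
  [[-0.065,0.19,-0.345,0,2.6],[-0.1,0.29,-0.52,0,2.6],[-0.115,0.336,-0.603,0,2.6],[-0.115,0.336,-0.603,0,2.6],[-0.115,0.336,-0.603,0,2.6],[-0.115,0.336,-0.603,0,2.6]],
])

```text
clock: 12.98
eef_pos: [488.0, -201.5, 162.4]
orientation: [-0.454, -2.521, 1.481]
force: [-0.6, -1.2, 0.1]
width: 26.1
```

```bash
python3 r.py c2 "(524,-98)"
python3 - <<'E'
from h import *
s=robot.state();M=R.from_rotvec(s['orientation']).as_matrix()
p=cloud(grab('scene')).reshape(-1,3)
t=(p-s['eef_pos'])@M
q=p[(t[:,0]>30)&(t[:,0]<75)&(t[:,1]>50)&(t[:,1]<125)&(abs(t[:,2])<30)]
dist=np.hypot(q[:,0]-413,q[:,1]+116); print('knuckle to turq axis min',len(q),np.sort(dist)[:5])
E
```

```text
tip [ 516.7 -123.8   13.9] front [ 520.1 -114.8   19.2] w 26.086971287406044 F [-0.6 -1.2  0.1]
scene 950 lamp [522.7 -95.7] dock x,y -262.7 -49.0 up-low [-0.9 -0.5] 351 276 rel tip fwd/x 18.9 4.3
top 255 lamp [529.3 -94.5] dock x,y -259.3 -51.2 up-low [1.  0.5] 95 55 rel tip fwd/x 22.2 -1.6
knuckle to turq axis min 0 []
```

Request:
servo_tool([
  [[-0.115,0.336,-0.603,0,2.6],[-0.115,0.336,-0.603,0,2.6],[-0.115,0.336,-0.603,0,2.6],[-0.115,0.336,-0.603,0,2.6],[-0.1,0.29,-0.52,0,2.6],[0,0.28,-0.502,0,2.6],[0.1,0.24,-0.43,0,2.6],[0.2,0.276,-0.493,0,2.6],[0.2,0.276,-0.493,0,2.6],[0.2,0.276,-0.493,0,2.6],[0.2,0.276,-0.493,0,2.6]],
])

```text
clock: 14.5
eef_pos: [508.0, -137.8, 162.4]
orientation: [-0.455, -2.521, 1.481]
force: [0.1, -2.1, -0.3]
width: 26.0
```

```bash
python3 r.py c3 "(545,-30)"
```

```text
tip [536.8 -60.2  13.9] front [540.1 -51.2  19.3] w 26.022467283442538 F [ 0.1 -2.1 -0.3]
scene 950 lamp [543.1 -32.1] dock x,y -196.0 -46.6 up-low [-0.5 -0.3] 364 264 rel tip fwd/x 19.0 3.9
top 238 lamp [549.2 -30.6] dock x,y -192.4 -48.2 up-low [0.9 0.8] 97 37 rel tip fwd/x 22.5 -1.2
```

Request:
servo_tool([
  [[0.17,0.23,-0.41,0,2.6],[0.23,0.322,-0.575,0,2.6],[0.235,0.322,-0.575,0,2.6],[0.235,0.322,-0.575,0,2.6],[0.235,0.322,-0.575,0,2.6],[0.235,0.322,-0.575,0,2.6],[0.235,0.322,-0.575,0,2.6],[0.235,0.322,-0.575,0,2.6],[0.235,0.322,-0.575,0,2.6],[0.235,0.322,-0.575,0,2.6],[0.235,0.322,-0.575,0,2.6],[0.235,0.322,-0.575,0,2.6]],
])

```text
clock: 16.1
eef_pos: [509.4, -55.8, 162.3]
orientation: [-0.455, -2.521, 1.481]
force: [0.7, -1.9, 0.0]
width: 26.1
```

```bash
python3 r.py c4 "(547,53)"
```

```text
tip [538.1  21.8  13.8] front [541.5  30.8  19.1] w 26.050430372596256 F [ 0.7 -1.9  0. ]
scene 934 lamp [544.3  49.9] dock x,y -118.5 -20.0 up-low [-0.7 -0.3] 359 257 rel tip fwd/x 18.9 4.0
top 248 lamp [550.4  51.8] dock x,y -114.5 -21.4 up-low [0.7 1. ] 111 24 rel tip fwd/x 22.8 -1.0
```

Request:
servo_tool([
  [[0.17,0.23,-0.41,0,2.6],[0.235,0.322,-0.575,0,2.6],[0.235,0.322,-0.575,0,2.6],[0.235,0.322,-0.575,0,2.6],[0.235,0.322,-0.575,0,2.6],[0.235,0.322,-0.575,0,2.6],[0.235,0.322,-0.575,0,2.6],[0.235,0.322,-0.575,0,2.6]],
])

```text
clock: 17.2
eef_pos: [510.2, -1.8, 162.2]
orientation: [-0.455, -2.521, 1.481]
force: [1.0, -2.3, 0.1]
width: 26.2
```

```bash
python3 r.py c5 "(547,105)"
python3 - <<'E'
from h import *
a=np.radians(70.2);u=np.array([np.cos(a),np.sin(a)]);n=np.array([-u[1],u[0]])
for k,D in((0,(565.6,168.1)),(1,(569,166.8))):
    p=np.load(f'y{k}.npy'); X=(p[:,:2]-D)@u;Y=(p[:,:2]-D)@n
    for sg in(1,-1):
        m=(Y*sg>0)&(X>-6)&(X<22);w=(Y*sg>0)&(X<-8)
        print(k,sg,m.sum(),'wall y',np.percentile(Y[m],[5,50,95]).round(1),'wing x min',X[w].min().round(1),'y',np.percentile(Y[w],[5,95]).round(1))
im=cv2.imread('pics/c5top.png')[150:270,110:270];cv2.imwrite('pics/c5crop.png',cv2.resize(im,None,fx=4,fy=4,interpolation=cv2.INTER_CUBIC))
E
```

```text
tip [538.9  75.8  13.7] front [542.3  84.8  19. ] w 26.182029487389286 F [ 1.  -2.3  0.1]
scene 930 lamp [545.1 103.9] dock x,y -67.4 -2.5 up-low [-0.5 -0.2] 367 237 rel tip fwd/x 18.9 4.1
top 279 lamp [551.1 105.9] dock x,y -63.4 -3.8 up-low [0.7 1.2] 133 19 rel tip fwd/x 22.8 -0.9
0 1 49 wall y [30.3 32.  34.7] wing x min -21.2 y [31.6 45.4]
0 -1 51 wall y [-35.6 -34.2 -31.8] wing x min -20.8 y [-46.9 -34.2]
1 1 29 wall y [31.1 33.7 34.8] wing x min -21.0 y [33.8 45.2]
1 -1 37 wall y [-35.  -31.8 -31.1] wing x min -21.4 y [-44.9 -32.9]
```

View pics/c5crop.png

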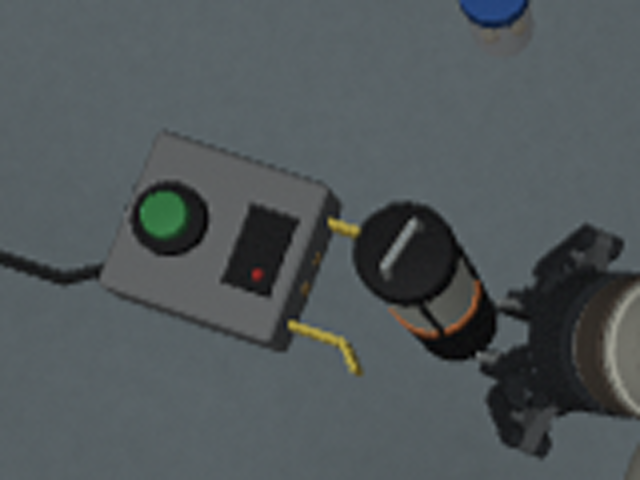

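Request:
servo_tool([
  [[0.07,0.292,-0.523,0,2.6],[0.07,0.292,-0.523,0,2.6],[0.07,0.292,-0.523,0,2.6],[0.07,0.292,-0.523,0,2.6],[0.07,0.292,-0.523,0,2.6],[0.008,0.292,-0.523,0,2.6],[0.008,0.292,-0.523,0,2.6],[0.008,0.292,-0.523,0,2.6],[0.008,0.292,-0.523,0,2.6]],
])

```text
clock: 18.42
eef_pos: [525.6, 49.9, 162.1]
orientation: [-0.455, -2.521, 1.481]
force: [-0.1, -0.9, 0.2]
width: 26.0
```

```bash
python3 r.py c6 "(564,156)"
```

```text
tip [554.3 127.5  13.6] front [557.7 136.5  19. ] w 26.01950580149556 F [-0.1 -0.9  0.2]
scene 998 lamp [560.2 156.2] dock x,y -13.0 1.1 up-low [-0.3 -1.9] 366 300 rel tip fwd/x 19.4 4.6
top 381 lamp [566.3 158.5] dock x,y -8.7 -0.3 up-low [  5.4 -16. ] 157 82 rel tip fwd/x 23.6 -0.4
```

Request:
servo_tool([
  [[0.004,0.146,-0.262,0,2.6],[0.004,0.146,-0.262,0,2.6],[0.002,0.073,-0.131,0,2.6],[0.002,0.073,-0.131,0,2.6],[0,0.049,-0.087,0,2.6],[0,0,0,0,2.6]],
])

```text
clock: 19.27
eef_pos: [528.9, 59.0, 162.2]
orientation: [-0.455, -2.521, 1.481]
force: [-0.6, -1.8, 0.4]
width: 26.2
```

Request:
servo_tool([
  [[0,0.049,-0.087,0,2.6],[0,0,0,0,2.6]],
])

```text
clock: 19.52
eef_pos: [529.3, 59.9, 162.2]
orientation: [-0.455, -2.521, 1.481]
force: [-0.3, -1.9, 0.5]
width: 25.9
```

Request:
servo_tool([
  [[0,0.049,-0.087,0,2.6],[0,0,0,0,2.6]],
])

```text
clock: 19.77
eef_pos: [529.6, 60.9, 162.1]
orientation: [-0.455, -2.521, 1.481]
force: [-1.1, -1.8, -0.2]
width: 26.4
```

```bash
python3 r.py c7 "(568,166)"
```

```text
tip [558.3 138.5  13.7] front [561.7 147.5  19. ] w 26.36476545401848 F [-1.1 -1.8 -0.2]
scene 1068 lamp [564.3 167.9] dock x,y -0.6 1.1 up-low [-0.8 -9.9] 364 382 rel tip fwd/x 20.1 4.7
top 432 lamp [569.2 169. ] dock x,y 2.1 0.6 up-low [  4.3 -15.1] 173 115 rel tip fwd/x 22.7 0.6
```

Request:
servo_tool([
  [[0,0.049,-0.087,0,2.6],[0,0,0,0,2.6]],
])

```text
clock: 20.12
eef_pos: [529.9, 61.7, 162.1]
orientation: [-0.455, -2.521, 1.481]
force: [-0.9, -2.4, 1.3]
width: 26.3
```

Request:
servo_tool([
  [[0,0.049,-0.087,0,2.6],[0,0,0,0,2.6]],
])

```text
clock: 20.38
eef_pos: [530.1, 62.2, 162.1]
orientation: [-0.456, -2.519, 1.482]
force: [-2.3, -6.6, 1.4]
width: 26.0
```

Request:
servo_tool([
  [[0,0.025,-0.044,0,2.6],[0,0,0,0,2.6]],
])

```text
clock: 20.62
eef_pos: [530.2, 62.4, 162.1]
orientation: [-0.456, -2.518, 1.483]
force: [-2.3, -6.8, 3.2]
width: 25.9
```

Request:
servo_tool([
  [[0,-0.049,0.087,0,2.6],[0,-0.1,0.17,0,2.6],[0,-0.2,0.35,0,2.6],[0,-0.49,0.87,0,2.6],[0,-0.98,1.74,0,2.6],[0,-0.98,1.74,0,2.6],[0,-0.98,1.74,0,2.6],[0,0,0,0,2.6]],
])

```text
clock: 21.62
eef_pos: [503.1, -10.1, 162.5]
orientation: [-0.457, -2.519, 1.479]
force: [0.1, -0.5, -0.8]
width: 26.1
```

```bash
python3 r.py c8 "(568,166)"; python3 s.py
python3 - <<'E'
from h import *
a=cv2.imread('pics/c8scene.png')[180:320,280:440]
b=cv2.imread('pics/c8top.png')[150:270,110:270]
cv2.imwrite('pics/c8m.png',np.hstack([cv2.resize(a,(400,350)),cv2.resize(b,(400,350))]))
E
```

```text
tip [531.9  67.5  14. ] front [535.3  76.5  19.4] w 26.09595292450582 F [ 0.1 -0.5 -0.8]
scene 1179 lamp [564.7 168.1] dock x,y -0.3 0.8 up-low [-2.1 -5.4] 369 488 rel tip fwd/x 96.2 4.8
top 619 lamp [569.5 168.8] dock x,y 2.1 0.2 up-low [ 5.6 -5.9] 176 291 rel tip fwd/x 98.5 0.6
21.725 [-0.141  0.475 -0.428  0.55   0.496 -1.323] [503.6  -9.  162.6] M [[-0.936, 0.17, -0.308], [0.351, 0.457, -0.817], [0.002, -0.873, -0.487]] F [ 0.   -0.93 -0.19] 26.07080025254074
tilt 29.16 az 69.6 xaz 159.4
tip shut [533.   70.2  11.2]
```

View pics/c8m.png

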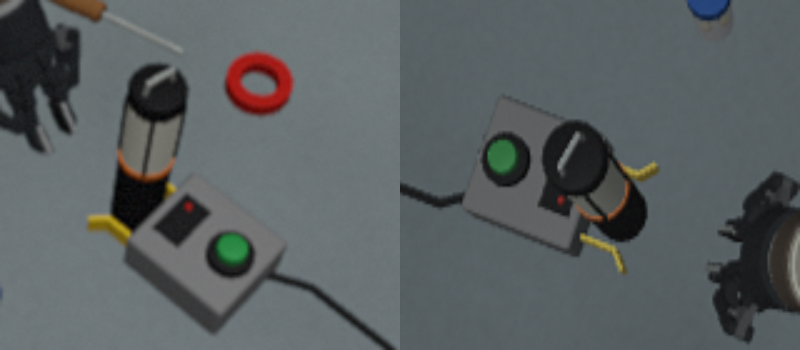

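Request:
servo_tool([
  [[0,-2,0,5,1],[0,-4,0,10,1],[0,-4,0,10,1],[0,-4,0,10,1],[0,-4,0,10,0],[0,-4,0,10,0],[0,-4,0,10,0],[0,-4,0,10,0],[0,-4,0,10,0],[0,-2,0,5,0],[0,0,0,0,0]],
])

```text
clock: 23.1
eef_pos: [443.1, -173.3, 478.3]
orientation: [-1.043, -1.213, 0.551]
force: [-0.5, 0.2, -0.3]
width: 0.0
```

```bash
python3 s.py
python3 - <<'E'
from h import *
p=np.load('scene.npy')
for v,u in((30,30),(60,60),(30,120),(10,180),(60,120),(95,105),(10,300),(150,15)): print(u,v,p[v,u].round())
E
```

```text
23.1 [-0.505  0.201  0.101  1.551  0.502 -0.168] [ 443.1 -173.3  478.3] M [[0.305, 0.172, -0.937], [0.819, 0.455, 0.35], [0.487, -0.874, -0.002]] F [-0.5   0.25 -0.29] 0.03043112496559044
tilt 29.11 az 69.3 xaz 69.6
tip shut [472.9 -94.4 326.8]
30 30 [   51. -1223.  -101.]
60 60 [  -22. -1228.  -295.]
120 30 [ -404. -1227.  -409.]
180 10 [-153. -680.    5.]
120 60 [ 151. -725.    3.]
105 95 [ 308. -673.    7.]
300 10 [-695. -446. -270.]
15 150 [ 652. -669.  117.]
```

Request:
servo_tool([
  [[-3,-2.3,2.9,0,0],[-3,-2.3,2.9,0,0],[-3,-2.3,2.9,0,0],[-3,-2.3,2.9,0,0],[-3,-2.3,2.9,0,0],[-3,-2.3,2.9,0,0],[-3,-2.3,2.9,0,0],[-3,-2.3,2.9,0,0],[-3,-2.3,2.9,0,0],[-3,-2.3,2.9,0,0],[-3,-2.3,2.9,0,0],[-3,-2.3,2.9,0,0]],
])

```text
clock: 24.6
eef_pos: [-39.9, -468.3, 534.9]
orientation: [-1.046, -1.209, 0.557]
force: [0.1, -0.8, -0.3]
width: -0.2
```

Request:
servo_tool([
  [[-3,-2.3,2.9,0,0],[-3,-2.3,2.9,0,0],[-3,-2.3,2.9,0,0],[-3,-2.3,2.9,0,0]],
])

```text
clock: 25.1
eef_pos: [-188.1, -526.4, 504.7]
orientation: [-1.091, -1.182, 0.602]
force: [0.6, -0.6, -0.9]
width: 0.0
```

```bash
python3 s.py
```

```text
25.1 [-1.917  0.581  0.718  2.147  0.011 -1.561] [-188.1 -526.4  504.7] M [[0.316, 0.155, -0.936], [0.848, 0.397, 0.352], [0.426, -0.905, -0.006]] F [ 0.63 -0.57 -0.91] 0.01667566036552041
tilt 25.2 az 68.7 xaz 69.6
tip shut [-161.3 -457.6  347.8]
```

Request:
servo_tool([
  [[-4.5,-2.1,0,0,0],[-4.5,-2.1,0,0,0],[-4.5,-1.9,0,0,0],[-4.5,-1.7,0,0,0],[-4.5,-1.5,0,0,0]],
])

```text
clock: 25.72
eef_pos: [-237.1, -656.4, 425.7]
orientation: [-1.171, -1.122, 0.696]
force: [0.3, -0.3, -1.3]
width: 0.1
```

```bash
python3 s.py
```

```text
25.725 [-1.919  0.925  1.183  2.147  0.01  -1.562] [-237.1 -656.4  425.7] M [[0.332, 0.116, -0.936], [0.89, 0.29, 0.352], [0.312, -0.95, -0.007]] F [ 0.3  -0.28 -1.35] 0.052351094236665785
tilt 18.19 az 68.1 xaz 69.5
tip shut [-216.9 -606.2  260.9]
```

Request:
servo_tool([
  [[-3.5,-3.5,0,0,0],[-3.5,-3.5,0,0,0],[-3.5,-3.5,0,0,0],[-3.5,-3.5,0,0,0],[-3.5,-3.5,0,0,0],[-3.5,-3.5,0,0,0]],
])

```text
clock: 26.48
eef_pos: [-240.9, -651.3, 489.8]
orientation: [-1.261, -1.046, 0.8]
force: [0.6, -0.1, 0.9]
width: -0.2
```

```bash
python3 s.py
```

```text
26.475 [-1.927  0.873  1.274  2.149  0.01  -1.565] [-240.9 -651.3  489.8] M [[0.348, 0.071, -0.935], [0.921, 0.162, 0.355], [0.176, -0.984, -0.009]] F [ 0.56 -0.09  0.85] -0.22876304754345803
tilt 10.18 az 66.3 xaz 69.3
tip shut [-228.6 -623.3  319.1]
```

Request:
servo_tool([
  [[-3.5,-4,0,0,0],[-3.5,-4,0,0,0],[-3.5,-4,0,0,0],[-3.5,-4,0,0,0],[-3.5,-4,0,0,0]],
])

```text
clock: 27.1
eef_pos: [-233.1, -622.1, 561.9]
orientation: [-1.326, -0.986, 0.88]
force: [0.2, 0.2, -0.3]
width: -0.2
```

```bash
python3 s.py
```

```text
27.1 [-1.931  0.767  1.274  2.149  0.011 -1.569] [-233.1 -622.1  561.9] M [[0.354, 0.035, -0.935], [0.933, 0.063, 0.356], [0.071, -0.997, -0.01]] F [ 0.15  0.24 -0.34] -0.24312018832147272
tilt 4.13 az 60.8 xaz 69.2
tip shut [-227.  -611.2  388.9]
```

Request:
servo_tool([
  [[3.4,0.2,-3.3,0,0],[3.4,0.2,-3.3,0,0],[3.4,0.2,-3.3,0,0],[3.4,0.4,-3.3,0,0],[3.4,0.4,-3.3,0,0],[3.4,0.4,-3.3,0,0],[3.4,0.4,-3.3,0,0],[3.4,0.4,-3.3,0,0],[3.4,0.4,-3.3,0,0],[3.4,0.4,-3.3,0,0],[3.4,0.4,-3.3,0,0],[3.4,0.4,-3.3,0,0]],
])

```text
clock: 28.6
eef_pos: [283.2, -379.3, 553.4]
orientation: [-1.327, -0.987, 0.879]
force: [0.5, 0.2, -0.2]
width: -0.2
```

Request:
servo_tool([
  [[3.4,0.4,-3.3,0,0],[3.4,0.4,-3.3,0,0],[3.4,0.4,-3.3,0,0],[3.4,0.4,-3.3,0,0],[0,0,0,0,0]],
])

```text
clock: 29.22
eef_pos: [456.5, -297.9, 547.3]
orientation: [-1.323, -0.99, 0.882]
force: [-0.5, -0.9, 0.3]
width: -0.1
```

```bash
python3 s.py
```

```text
29.225 [-0.596  0.335  0.499  1.743  0.074 -0.238] [ 456.5 -297.9  547.3] M [[0.349, 0.035, -0.936], [0.934, 0.065, 0.351], [0.073, -0.997, -0.01]] F [-0.49 -0.87  0.26] -0.06797581310238156
tilt 4.24 az 61.8 xaz 69.5
tip shut [ 462.6 -286.6  374.4]
```

Request:
servo_tool([
  [[4.7,0.6,0.52,0,0],[4.7,0.6,0.52,0,0],[4.7,0.6,0.52,0,0],[4.7,0.6,0.52,0,0],[4.7,0.6,0.52,0,0],[4.7,0.6,0.52,0,0],[4.7,0.6,0.52,0,0],[4.7,0.6,0.52,0,0],[4.7,1,0.52,0,0],[4.7,1.5,0.52,0,0],[4.7,1.5,0.52,0,0],[4.7,1.5,0.52,0,0]],
])

```text
clock: 30.72
eef_pos: [599.3, 255.2, 486.2]
orientation: [-1.327, -0.987, 0.877]
force: [1.3, -0.2, 1.0]
width: 0.0
```

```bash
python3 s.py
cat > b.py <<'E'
from h import *
import sys
s=robot.state();M=R.from_rotvec(s['orientation']).as_matrix();tip=s['eef_pos']+173.4*M[:,1]
for n in ('scene','top'):
    d=grab(n,sys.argv[1]+n);p=cloud(d).reshape(-1,3);c=d['color'].reshape(-1,3).astype(int)
    g=(np.hypot(p[:,0]-602,p[:,1]-266)<40)&(c[:,1]>c[:,0]*1.6)&(c[:,1]>c[:,2]*1.3)&(c[:,1]>50)&(p[:,2]>55)
    print(n,'green',g.sum(),p[g].mean(0).round(1) if g.any() else '')
    t=(p-s['eef_pos'])@M; q=p[(abs(t[:,0])<25)&(abs(t[:,2])<16)&(t[:,1]>140)&(t[:,1]<176)]
    t=t[(abs(t[:,0])<25)&(abs(t[:,2])<16)&(t[:,1]>140)&(t[:,1]<176)]
    if len(t): print(' finger in tool frame',len(t),np.percentile(t,[2,98],axis=0).round(1).tolist())
    for zlo,zhi in((20,90),(150,212)):
        r=p[(np.hypot(p[:,0]-567,p[:,1]-167)<45)&(p[:,2]>zlo)&(p[:,2]<zhi)]
print('tip',tip.round(1))
grab('wrist',sys.argv[1]+'w')
E
python3 b.py b1
```

```text
30.725 [0.394 0.531 0.641 1.623 0.045 0.759] [599.3 255.2 486.2] M [[0.355, 0.037, -0.934], [0.932, 0.064, 0.357], [0.073, -0.997, -0.011]] F [ 1.35 -0.23  1.03] 0.004322200263128938
tilt 4.23 az 60.2 xaz 69.1
tip shut [605.7 266.3 313.3]
scene green 147 [602.5 267.2  72.9]
 finger in tool frame 140 [[-13.9, 140.3, -9.5], [13.4, 166.6, 7.3]]
top green 119 [603.3 265.3  72.1]
 finger in tool frame 24 [[-4.3, 146.3, 9.0], [9.8, 174.0, 13.1]]
tip [605.7 266.3 313.3]
```

Request:
servo_tool([
  [[0,0,0,10,0],[0,0,0,10,0],[0,0,0,10,0],[0,0,0,10,0],[0,0,0,10,0],[0,0,0,10,0],[0,0,0,10,0],[0,0,0,10,0],[0,0,0,10,0],[0,0,0,0,0]],
])

```text
clock: 32.12
eef_pos: [599.1, 253.1, 487.1]
orientation: [-1.482, 0.263, -0.302]
force: [0.3, 0.3, -0.3]
width: 0.1
```

Request:
servo_tool([
  [[-0.25,4.5,-0.33,0,0],[-0.1,4.5,-0.33,0,0],[-0.05,4.5,-0.33,0,0],[-0.05,4.0,-0.29,0,0],[-0.05,3.0,-0.22,0,0],[0,1.0,-0.07,0,0],[0,0,0,0,0]],
])

```text
clock: 33.0
eef_pos: [596.8, 255.5, 270.4]
orientation: [-1.482, 0.263, -0.3]
force: [0.3, 0.1, -0.1]
width: 0.1
```

```bash
python3 s.py; python3 b.py b2
python3 - <<'E'
from h import *
a=cv2.imread('pics/b2scene.png')[180:320,280:440]
b=cv2.imread('pics/b2top.png')[150:270,110:270]
cv2.imwrite('pics/b2m.png',np.hstack([cv2.resize(a,(400,350)),cv2.resize(b,(400,350))]))
E
```

```text
33.0 [0.395 0.589 0.177 1.101 0.045 2.33 ] [596.8 255.5 270.4] M [[0.935, 0.035, 0.353], [-0.355, 0.064, 0.933], [0.01, -0.997, 0.072]] F [ 0.29  0.12 -0.08] 0.10888265841969853
tilt 4.2 az 61.0 xaz -20.8
tip shut [602.9 266.6  97.5]
scene green 134 [604.8 267.   74.4]
 finger in tool frame 49 [[-10.9, 141.1, 2.8], [10.7, 167.6, 10.9]]
top green 79 [600.9 262.1  71.6]
 finger in tool frame 35 [[-12.7, 140.5, -10.8], [12.2, 168.4, -3.7]]
tip [602.9 266.6  97.5]
```

View pics/b2m.png

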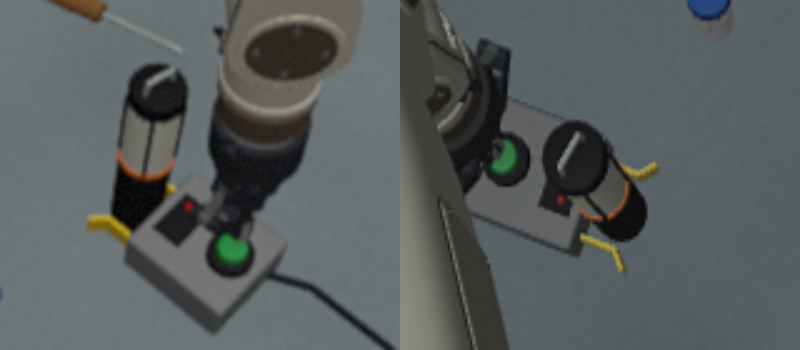

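Request:
servo_tool([
  [[0,1.0,-0.07,0,0],[0,1.0,-0.07,0,0],[0,0.4,-0.03,0,0],[0,0.2,-0.015,0,0],[0,0,0,0,0]],
])

```text
clock: 33.78
eef_pos: [596.7, 256.0, 244.1]
orientation: [-1.482, 0.264, -0.3]
force: [-1.0, -0.7, 1.6]
width: -0.1
```

Request:
servo_tool([
  [[0,0.2,-0.015,0,0],[0,0.2,-0.015,0,0],[0,0.2,-0.015,0,0],[0,0,0,0,0]],
])

```text
clock: 34.28
eef_pos: [597.0, 256.0, 239.4]
orientation: [-1.481, 0.263, -0.301]
force: [-3.1, -1.0, 8.4]
width: 0.0
```

Request:
servo_tool([
  [[0,0.2,-0.015,0,0],[0,0.1,-0.007,0,0],[0,0,0,0,0]],
])

```text
clock: 34.65
eef_pos: [596.9, 255.9, 239.0]
orientation: [-1.48, 0.262, -0.302]
force: [-9.2, -4.0, 20.2]
width: 0.0
```

```bash
python3 s.py; python3 b.py b3
python3 - <<'E'
from h import *
a=cv2.imread('pics/b3scene.png')[220:310,320:410]
b=cv2.imread('pics/b1scene.png')[220:310,320:410]
cv2.imwrite('pics/b3m.png',np.hstack([cv2.resize(a,(400,400),interpolation=cv2.INTER_CUBIC),cv2.resize(b,(400,400),interpolation=cv2.INTER_CUBIC)]))
E
```

```text
34.65 [0.396 0.615 0.135 1.03  0.046 2.331] [596.9 255.9 239. ] M [[0.935, 0.038, 0.354], [-0.356, 0.066, 0.932], [0.012, -0.997, 0.075]] F [-9.15 -4.01 20.17] 0.02683311136169856
tilt 4.35 az 59.9 xaz -20.8
tip shut [603.5 267.3  66.1]
scene green 52 [610.7 269.4  70.4]
 finger in tool frame 125 [[-15.6, 142.2, -11.2], [18.6, 175.7, 15.5]]
top green 26 [600.  257.5  66.2]
 finger in tool frame 86 [[-17.7, 142.5, -15.5], [19.7, 175.8, -2.2]]
tip [603.5 267.3  66.1]
```

View pics/b3m.png

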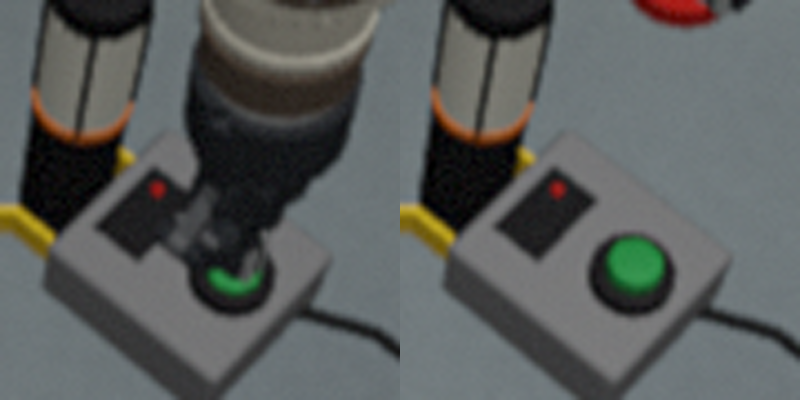

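Run:
```python
from h import *
for n,D in(('scene',(602.3,267.2)),('top',(603.2,265.5))):
    p=np.load(n+'.npy').reshape(-1,3); c=cv2.imread(f'pics/{n}0.png').reshape(-1,3).astype(int)
    r=np.hypot(p[:,0]-D[0],p[:,1]-D[1])
    for lo,hi in((0,6),(6,10),(10,13),(13,16),(16,20),(20,24),(24,30)):
        m=(r>=lo)&(r<hi)&(p[:,2]>30); print(n,lo,hi,m.sum(),np.percentile(p[m][:,2],[5,25,50,75,95]).round(1), c[m].mean(0).round())
```

```text
scene 0 6 22 [73.  75.1 75.8 76.6 77.8] [ 68. 135.  44.]
scene 6 10 34 [72.6 74.3 75.5 76.8 79.2] [ 68. 136.  43.]
scene 10 13 63 [63.9 69.2 73.6 75.1 77.2] [ 52. 106.  33.]
scene 13 16 43 [62.  64.  66.2 70.2 75. ] [36. 57. 30.]
scene 16 20 88 [52.2 61.8 64.2 65.7 67.8] [35. 37. 35.]
scene 20 24 107 [50.  53.  57.4 64.1 66.6] [80. 79. 79.]
scene 24 30 159 [41.6 51.4 52.7 54.1 56.3] [109. 108. 108.]
top 0 6 20 [70.8 72.3 73.4 74.6 76. ] [ 66. 114.  52.]
top 6 10 40 [69.6 71.9 72.5 74.1 76.1] [ 67. 116.  53.]
top 10 13 53 [63.4 69.  71.4 73.4 75.1] [54. 93. 42.]
top 13 16 38 [61.7 62.8 64.1 66.3 74.5] [33. 42. 29.]
top 16 20 88 [51.7 61.1 62.8 64.  65.2] [30. 30. 29.]
top 20 24 103 [48.6 50.9 56.3 61.6 64.5] [62. 61. 60.]
top 24 30 154 [48.1 49.9 51.  52.1 53.6] [98. 97. 95.]
```

Request:
servo_tool([
  [[0,0,0,0,0],[0,-0.3,0.02,0,0],[0,-0.6,0.045,0,0],[0,-1.5,0.11,0,0],[0,-3,0.22,0,0],[0,-4,0.3,0,0],[0,-4,0.3,0,0],[0,-4,0.3,0,0],[0,-4,0.3,0,0],[0,-4,0.3,0,0],[0,0,0,0,0]],
])

```text
clock: 36.17
eef_pos: [594.9, 257.4, 494.6]
orientation: [-1.477, 0.257, -0.306]
force: [-0.6, -0.9, -0.2]
width: 0.3
```

```bash
python3 s.py; python3 b.py e1; python3 r.py e1 "(568,166)"
```

```text
36.175 [0.399 0.521 0.646 1.629 0.045 2.335] [594.9 257.4 494.6] M [[0.934, 0.044, 0.353], [-0.356, 0.068, 0.932], [0.017, -0.997, 0.079]] F [-0.62 -0.89 -0.25] 0.25844500791497566
tilt 4.63 az 57.0 xaz -20.8
tip shut [602.6 269.2 321.8]
scene green 147 [602.5 267.   72.8]
 finger in tool frame 104 [[-8.6, 140.3, -6.9], [11.6, 165.7, 10.9]]
top green 119 [603.2 265.2  72.3]
 finger in tool frame 104 [[-13.8, 141.3, -12.5], [12.7, 172.3, -1.3]]
tip [602.6 269.2 321.8]
tip [600.5 268.1 319.2] front [596.7 257.9 318.4] w 0.2037446846540752 F [-1.4  0.  -0.8]
scene 1178 lamp [564.8 168.2] dock x,y -0.2 0.8 up-low [-1.9 -5.3] 361 501 rel tip fwd/x -95.2 2.1
top 613 lamp [569.4 168.9] dock x,y 2.1 0.3 up-low [ 5.8 -6.4] 170 293 rel tip fwd/x -92.9 6.2
```

View pics/e1scene.png

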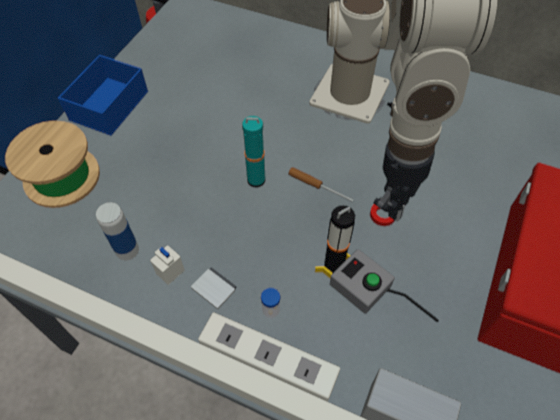

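Run:
```python
from h import *
a=cv2.imread('pics/top0.png').astype(int);b=cv2.imread('pics/e1top.png').astype(int)
for n,(x0,y0,x1,y1) in dict(fuse=(218,132,250,168),mirror=(270,130,316,172),breaker=(325,125,358,165),spray=(378,110,425,165),screw=(200,295,292,320),tape=(150,282,190,318),turq=(304,262,345,300)).items():
    print(n,abs(a-b)[y0:y1,x0:x1].max(2).mean().round(2))
workorder.job_done()
```

```text
fuse 2.75
mirror 3.22
breaker 3.11
spray 2.85
screw 2.64
tape 2.9
turq 2.82
the job is handed in; nothing more can be done
```

The lamp is in the charging bay and the green button has been pressed and released. I handed the job in at about 36 s on the robot's clock; no verdict was reported.

**How it was done**
- **Tilt:** with the tool pointing straight down, the gripper's body would have hit the tall lamp before the fingertips did. I leaned it back about 29° by commanding poses beyond the arm's reach. This ran joint 4 to 2.149 of its 2.15 rad limit and joint 3 to 1.275 of its 1.28 rad limit; neither passed its range.
- **Push:** I pushed the lamp along the shelf with two partly open fingertips, about 19 mm above the shelf. I steered so the gripper kept clear of the turquoise lamp.
- **Button:** I then brought the tool back to about 4° of tilt and pressed the button straight down.

**What the last checks showed**
- **Lamp:** it stopped firmly against the back of the bay at about 7 N. Afterwards it measured −0.2 mm (scene camera) and +2.1 mm (top camera) from home along the bay, and less than 1 mm sideways. It looks upright in the pictures.
- **Button:** it went down more than 5 mm to a hard stop at 20 N. It came back to its original height after release.
- **Bystanders:** before and after top pictures of all six, plus the turquoise lamp, differ only by image noise.

**What disagreed or failed**
- The two cameras differed by 2 to 4 mm throughout.
- The button's top measured about 72 mm above the shelf, not the 68 mm given, so I judged full travel by force and hard stop rather than by height.
- The upper-versus-lower comparison I used to check that the lamp was upright became unreliable once it stood inside the dock, because dock points got into the fit.
- The red light on the dock looked the same before and after.

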